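# Seat the bayonet test probe and hold it home

## Task

Take the test probe out of its grey parking block by its black knurled collar, put its thin peg into the bore of the steel boss on the test socket, and turn the collar until the hidden keyways inside it drop over the socket's two cross pins. Then push it fully home against the orange spring ring and finish the program still gripping it and holding it pushed down, because the spring lifts it again if you let go. Leave the three loose vials (blue cap, open neck, amber) standing where they are.

Things in the scene. Friction and masses are not known exactly. Their poses are not given: they have to be found in the camera images.
- probe: Loose test probe, 0.18 kg, upright in the parking block: black knurled bell-shaped collar, 45 mm across, 38 mm tall, on a core with a steel peg below and a grey cap on top (28 mm wide, top at 45 mm) with a white line across. Origin: on the axis in the plane of the collar's lower rim; z up, x along the white line. The pose is the core's, not the collar's.
- collar_grip (a point): On the probe's axis 29 mm above its origin: height to put the TCP. The collar is solid from 26 to 38 mm above its rim; below that it is a hollow bell, 32 mm inside. Two keyways 9.4 mm wide, half a turn apart, in its lining, open at the rim, cannot be seen from outside. The line through them lies anywhere up to 0.6 rad to either side of the white line.
- probe_tip (a point): Lower end of the probe's steel peg, on the axis 12 mm below the probe's origin. The peg is 8 mm thick, tapered over its last 2 mm. The collar can be twisted on the core, stiffly, up to 0.65 rad from the middle; gripped and turned in the air, both turn together.
- socket: Test socket, fixed: aluminium block 70 x 70 x 32 mm with a black cable outlet on its +x side; origin at the centre of its underside, z up. On it a steel boss, 27 mm across (23 mm in its top 3 mm), top at 56 mm. Two brass cross pins, 5 mm thick, stick out of the boss along +x and -x to 18.5 mm from the axis, tops at 52 mm.
- socket_mouth (a point): Centre of the bore's mouth on top of the boss, 56 mm above the socket's origin; bore 10.6 mm wide, vertical, right through. Probe origin above the socket's: 52 mm with the rim resting on the pins; with the keyways over the pins (within about 0.12 rad, either half turn) it drops to 39 mm, on the spring ring; 35 mm is fully home.
- spring_ring (a joint): Travel of the orange spring ring round the boss (15 to 23.5 mm from the axis), in m: 0 = up (its top 39 mm above the socket's origin), 0.004 = pressed fully down, a rigid stop. The spring pushes up with about 5 N at the top and 7 N at the bottom, more than the probe's weight.
- park_block: Grey plastic parking block, fixed, 64 x 64 x 36 mm, with a through hole 17 mm wide in its middle in which the probe's peg stands, the collar's rim resting on the top face. Origin: centre of the underside. Fixed furniture near: a black cord left of the work, up to 40 mm high, and the capper's lever ball, 46 mm, at about x 0.40, y -0.06, z 0.69: keep the arm clear.
- vial_blue: Loose vial with a blue cap, 22 mm in diameter, 56 mm tall, standing; origin at the centre of its foot. Bystander.
- vial_open: Loose clear vial with an open neck, 22 mm in diameter, 50 mm tall, standing; origin at the centre of its foot. Bystander.
- vial_amber: Loose amber vial with a white cap, 24 mm in diameter, 64 mm tall, standing; origin at the centre of its foot. Bystander, beyond the work.
Things that resemble listed ones, but are neither listed nor needed, are in the scene too. What is shaped like the probe but red is not meant.

How it is judged:
On the way, in this order (a step that is already met when the one before it is completed fails the run):
1. the peg is in the bore of the socket (horizontal distance between probe and socket_mouth below 0.004 m and z of probe in the frame of socket below 0.063 m and angle between probe's own z axis and vertical below 0.2 rad), for 0.05 s.
2. the keyways have dropped over the cross pins (horizontal distance between probe and socket_mouth below 0.004 m and z of probe in the frame of socket below 0.043 m), for 0.1 s.
At the end, for the whole second after the job is handed in: Probe in the socket, keyways over the pins: upright within 0.1 rad, centred within 4 mm, rim at most 1.8 mm above fully home, spring ring pressed over 2.2 mm, at rest, held by the fingers (over 2 N) and pressing on the socket (over 2.5 N), through the last second (z of probe in the frame of socket below 0.0368 m and horizontal distance between probe and socket_mouth below 0.004 m and angle between probe's own z axis and vertical below 0.1 rad and value of joint spring_ring above 0.0022 m and contact force between the fingers and probe above 2 N and contact force between probe and socket above 2.5 N and linear speed of probe below 0.02 m/s); the arm keeps its last pose, push and grip.
It fails at once if a bystander vial is pushed more than 15 mm or tipped (distance of any of vial_blue, vial_open, vial_amber from where it was at the start of the episode above 0.015 m or angle between any of vial_blue, vial_open, vial_amber's own z axis and vertical above 0.5 rad).
It also fails if it takes over 51 s, if anything falls off the work surface, if the arm or the gripper's body presses on something with over 40 N, if the wrist force passes 120 N, or if a joint passes its speed limit or range.

## Robot

A 7-joint arm with a two-finger parallel gripper is mounted at the origin on a cart in front of the work surface, level with it; the furniture and walls round the work are solid. World frame = base frame: x ahead of the robot, y to its left, z up, the work surface at z = 0. Lengths are in m, angles in rad, forces in N, time in s.
With the tool pointing down it reaches from about 0.425 to 0.95 m from the base axis. Payload 16.7 kg.
Tool frame: the origin (TCP) lies between the finger pads, 19 mm behind the fingertips; this is the grasp point; z points along the fingers, y is the line along which they close (so a half turn about z gives the same grasp; the last joint's range is limited). The gripper opens to 94 mm and grips with 3 to 60 N. Pads are 16 mm wide; open, the fingers measure 119 mm over their backs; the gripper's body (75 mm by 177 mm) begins 78 mm behind the grasp point.
Start: joints at [0.994, 0.426, 0.074, 1.606, -0.034, 1.111, -0.067], TCP at [0.28, -0.614, 0.224] pointing down, gripper open.
Joint ranges: [-2.85, 2.85], [-0.5, 2.14], [-1.23, 1.37], [0.21, 2.46], [-1.02, 4.16], [0.16, 2.05], [-2.73, 2.73]. Speed limits (rad/s): [1.89, 1.89, 2.39, 2.39, 3.01, 3.01, 3.01].

## Interface

Orientations are given as a unit quaternion [x, y, z, w].
In Python, from bench import robot gives the robot as it stands. The module is installed in compiled form; this text tells all that it offers.
- The arm moves only by the tool arm_command, never from a script. Its argument "steps" is a list of rows, each a list of 5 numbers: the shift along the tool's x, y, z in m, then the turn about the tool's z in rad, then the closure in counts, from 0 (fully open) to 255 (shut). A call has exactly 5 rows; each row shifts and turns the commanded pose from where the row before left it, along the tool's axes as they then stand; what a row does not reach is not made up. A row lasts 1/10 s, in which the tool goes at most 50 mm and 8.59 degrees, less where a joint would pass 70% of its speed; a pose out of reach is approached as far as the arm can. A call with a gripper value outside its range is refused whole. The fingers move at their own pace and stop on an object; "newtons" is the grip in N (left out, the last holds). Time passes only in rows, so rows that do not move let the fingers close, or fill a call up. It gives the time, the measured TCP pose, the force, the opening and the grip force at its end, in the units of the state.
- robot.sense(): the state, without advancing time (a new reading comes with each control period).
- robot.snapshot(name): name is "scene" or "top"; returns the picture (420x560x3 uint8, blue, green, red); there is no depth.
- robot.calibration(name): a dict with "mtx" (3x3 intrinsics, pixels), "cam_to_world" (4x4, takes a point from camera to world coordinates). Camera axes: x right, y down, z forward; pixel columns grow to the right and rows downward; lengths in m; the calibration is good to about 2 mm. A picture is of the moment at which its call begins. calibration takes no time and is no camera call.
- robot.job_done(): hands the job in; it is judged then, once.
The state is a dict: "t": time; "joints": joint angles; "joint_vel": joint speeds; "joint_efforts": joint torques, N m; "tcp_pos": TCP position; "orientation": TCP orientation; "contact_force": force on the tool from outside, world axes, zero at the start; "moment": the same for the moment, N m; "grip_width": finger opening in m; "grip_force": force on a finger pad.
Only numpy, scipy, OpenCV 4.12 (cv2) and the standard library are available. Lean on these libraries where they do the work, as an engineer would, in place of code of your own. Each camera call takes 0.05 s, during which the arm holds its last target. There are 200 camera calls.

## Working session

There is one attempt and no reset: what is moved stays moved. The work goes in short steps, Python scripts to look and compute and a tool call to move; the robot and the scene stay as the last step left them, time stands still between calls to the robot, and variables do not carry over. Pictures are saved under pics/ and viewed, at most 10 in all, crops included, and the job is handed in when it is done.

Besides the shell and the picture viewer there is one more tool, called after "Call:" as name(argument=value, ...) on one line, values as JSON. arm_command: Moves the arm, as the interface text tells. Its arguments: {"type":"object","properties":{"steps":{"type":"array","items":{"type":"array","items":{"type":"number"}}},"newtons":{"type":"number"}},"required":["steps"]}

```bash
mkdir -p pics
cat > h.py <<'E'
import numpy as np, cv2
from bench import robot
def ray(name,u,v,z):
    c=robot.calibration(name);M=np.array(c["mtx"]);T=np.array(c["cam_to_world"])
    d=T[:3,:3]@np.linalg.solve(M,[u,v,1.]);o=T[:3,3]
    return o+d*(z-o[2])/d[2]
def proj(name,p):
    c=robot.calibration(name);M=np.array(c["mtx"]);T=np.linalg.inv(np.array(c["cam_to_world"]))
    q=M@(T[:3,:3]@np.array(p)+T[:3,3]);return q[:2]/q[2]
E
python3 - <<'E'
from h import *
for n in("scene","top"):
    cv2.imwrite(f"pics/{n}0.png",robot.snapshot(n));c=robot.calibration(n);print(np.round(c["mtx"],1).tolist(),np.round(c["cam_to_world"],3).tolist())
s=robot.sense();print({k:np.round(v,3).tolist() for k,v in s.items()})
E
```

```text
[[379.6, 0.0, 281.3], [0.0, 379.6, 212.3], [0.0, 0.0, 1.0]] [[0.767, 0.53, -0.361, 0.853], [0.641, -0.641, 0.421, -0.686], [-0.008, -0.555, -0.832, 0.983], [0.0, 0.0, 0.0, 1.0]]
[[460.3, 0.0, 281.6], [0.0, 460.3, 214.4], [0.0, 0.0, 1.0]] [[-0.003, -0.993, 0.121, 0.347], [-1.0, 0.005, 0.018, -0.234], [-0.019, -0.12, -0.993, 1.112], [0.0, 0.0, 0.0, 1.0]]
{'t': 0.1, 'joints': [0.993, 0.427, 0.074, 1.607, -0.034, 1.111, -0.067], 'joint_vel': [-0.001, -0.001, 0.001, -0.003, 0.001, -0.001, 0.002], 'joint_efforts': [0.006, -93.746, 3.675, -45.504, -0.049, 0.017, 0.0], 'tcp_pos': [0.28, -0.614, 0.224], 'orientation': [0.977, 0.212, -0.0, -0.001], 'contact_force': [0.512, -0.395, 0.353], 'moment': [0.085, 0.001, 0.022], 'grip_force': 0.0, 'grip_width': 0.094}
```

View pics/scene0.png

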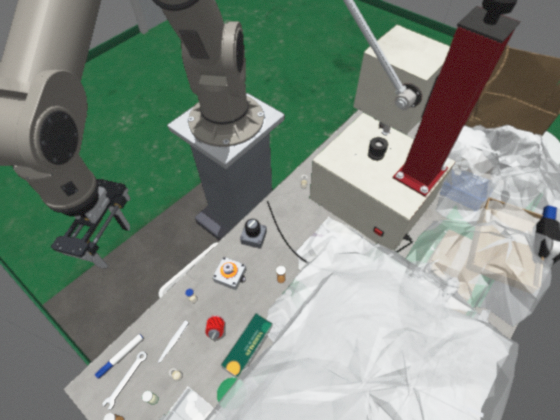

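View pics/top0.png

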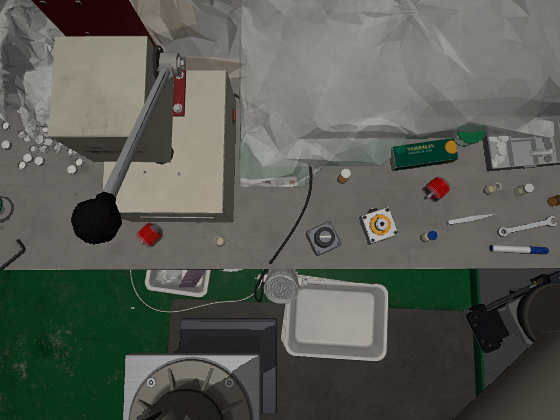

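The probe is black, in a grey block, at top (323,237) and scene (253,230). The red look-alikes at top (437,188) and (149,233) are not it. The socket is at top (379,225) and scene (229,271), the blue vial at top (429,236), and the amber vial at top (344,176). I'll confirm with an enlarged crop of both views.

Run:
```python
from h import *
t=cv2.imread("pics/top0.png")[195:265,295:440];s=cv2.imread("pics/scene0.png")[205:300,180:300]
t=cv2.resize(t,(790,381),interpolation=cv2.INTER_CUBIC)
cv2.imwrite("pics/c1.png",t)
cv2.imwrite("pics/c2.png",cv2.resize(s,None,fx=6,fy=6,interpolation=cv2.INTER_CUBIC))
for n,u,v,z in[("top",323,237,.081),("scene",253,226,.081),("top",379,225,.056),("scene",228,268,.056),("top",429,236,.056),("top",344,175,.064),("top",219,241,.05)]:print(n,ray(n,u,v,z).round(4))
```

```text
top [ 0.4207 -0.3077  0.081 ]
scene [ 0.4298 -0.3148  0.081 ]
top [ 0.4495 -0.4382  0.056 ]
scene [ 0.4554 -0.4451  0.056 ]
top [ 0.4237 -0.5513  0.056 ]
top [ 0.5652 -0.3594  0.064 ]
top [ 0.4147 -0.0694  0.05  ]
```

View pics/c1.png

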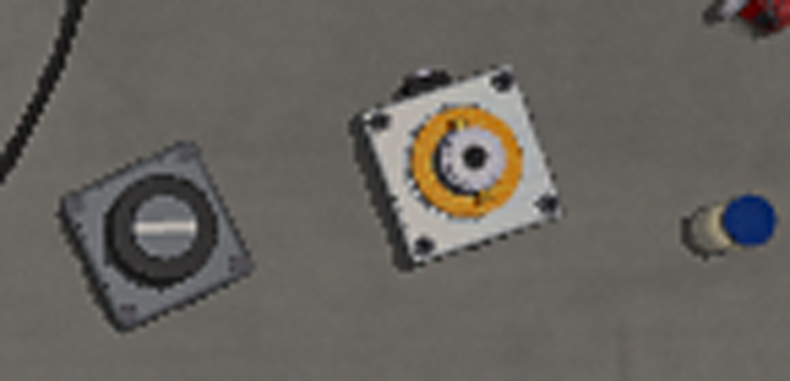

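View pics/c2.png

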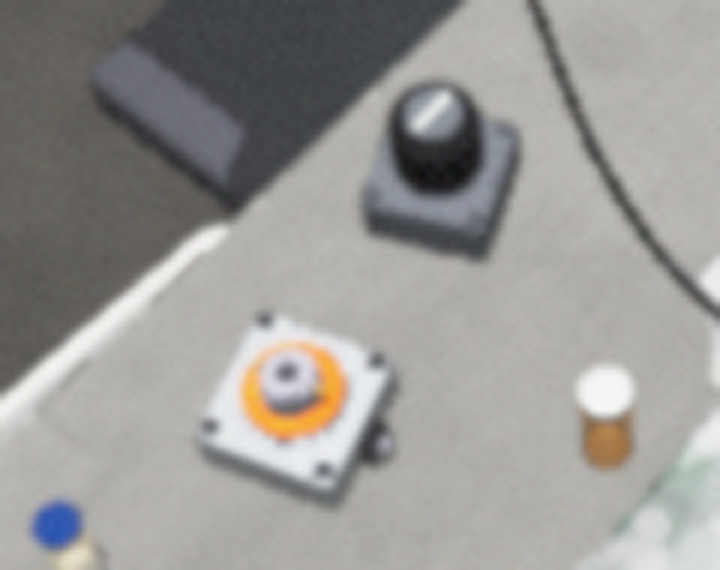

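The crop confirms the match: the black collar with grey cap and white line is in the grey block, cap at top (324.9,236.1). The boss bore is at top (381.8,223.4). The socket's outlet is on its upper side, so its +x points roughly ahead. Next I'll compute positions from both views.

```bash
cat >> h.py <<'E'
def blob(mask,box):
    m=np.zeros_like(mask);x0,y0,x1,y1=box;m[y0:y1,x0:x1]=mask[y0:y1,x0:x1]
    n,l,s,c=cv2.connectedComponentsWithStats(m);i=1+np.argmax(s[1:,4]);return c[i],s[i,4],(l==i)
def solve(ps,z=None):
    # ps: (cam,u,v): least squares triangulation
    A=[];b=[]
    for n,u,v in ps:
        c=robot.calibration(n);M=np.array(c["mtx"]);T=np.array(c["cam_to_world"]);d=T[:3,:3]@np.linalg.solve(M,[u,v,1.]);d/=np.linalg.norm(d)
        P=np.eye(3)-np.outer(d,d);A.append(P);b.append(P@T[:3,3])
    return np.linalg.lstsq(np.vstack(A),np.hstack(b),rcond=None)[0]
E
python3 - <<'E'
from h import *
t=cv2.imread("pics/top0.png");s=cv2.imread("pics/scene0.png")
T=lambda x,y:(295+(x+.5)/5.448-.5,195+(y+.5)/5.443-.5)
S=lambda x,y:(180+(x+.5)/6-.5,205+(y+.5)/6-.5)
for nm,a,b,z in[("cap",(165,226),(434,110),.081),("bore",(475,157),(288,372),.056),("amber",None,(606,390),.064)]:
    if a:print(nm,"top",ray("top",*T(*a),z).round(4))
    print(nm,"scene",ray("scene",*S(*b),z).round(4))
    if a:print("tri",solve([("top",*T(*a)),("scene",*S(*b))]).round(4))
P=np.array([ray("top",*T(*p),.032)[:2] for p in[(380,120),(503,80),(548,203),(423,245)]])
print("screws top",P.mean(0).round(4),np.degrees(np.arctan2(*((P[0]+P[1]-P[2]-P[3])[::-1]))),np.degrees(np.arctan2(*((P[0]+P[3]-P[2]-P[1])[::-1]))))
P=np.array([ray("scene",*S(*p),.032)[:2] for p in[(378,360),(322,470),(209,427),(266,320)]])
print("screws scene",P.mean(0).round(4),np.degrees(np.arctan2(*((P[0]+P[1]-P[2]-P[3])[::-1]))),np.degrees(np.arctan2(*((P[0]+P[3]-P[2]-P[1])[::-1]))))
a,b=ray("top",*T(133,228),.081),ray("top",*T(197,226),.081);print("line top",np.degrees(np.arctan2(*(a-b)[[1,0]])))
a,b=ray("scene",*S(412,132),.081),ray("scene",*S(455,90),.081);print("line scene",np.degrees(np.arctan2(*(a-b)[[1,0]])))
# orange ring centroid (z .039)
for n,im,box in(("top",t,(360,205,400,245)),("scene",s,(210,250,250,290))):
    h=cv2.cvtColor(im,cv2.COLOR_BGR2HSV);m=cv2.inRange(h,(8,120,80),(28,255,255));c,ar,l=blob(m,box)
    k=np.argwhere(l)[:,::-1].astype(np.float32);hull=cv2.convexHull(k);e=cv2.fitEllipse(hull);print("ring",n,ray(n,*e[0],.039).round(4),e[1],ar)
# park block corners
P=np.array([ray("top",*T(*p),.036)[:2] for p in[(65,200),(188,145),(252,268),(128,330)]]);print("park",P.mean(0))
q=robot.sense()["orientation"]
from scipy.spatial.transform import Rotation as R
print(R.from_quat(q).as_matrix().round(3))
E
```

```text
cap top [ 0.4227 -0.3119  0.081 ]
cap scene [ 0.4206 -0.3092  0.081 ]
tri [ 0.4226 -0.3113  0.0854]
bore top [ 0.4531 -0.4447  0.056 ]
bore scene [ 0.4516 -0.4428  0.056 ]
tri [ 0.4529 -0.4438  0.0593]
amber scene [ 0.5693 -0.3615  0.064 ]
screws top [ 0.4534 -0.4445] 17.863049278833905 108.03425800199898
screws scene [ 0.4508 -0.4424] 18.417218073522694 108.02929827588937
line top 91.53811678714054
line scene -89.75450589230464
ring top [ 0.4528 -0.444   0.039 ] (19.614999771118164, 20.26152229309082) 185
ring scene [ 0.4525 -0.4436  0.039 ] (14.586348533630371, 16.329265594482422) 92
park [ 0.42188136 -0.31233208]
[[ 0.91   0.415 -0.001]
 [ 0.415 -0.91   0.001]
 [-0.    -0.001 -1.   ]]
```

Call:
arm_command(steps=[[0.017,-0.0145,0,0,0],[0.017,-0.0145,0,0,0],[0.017,-0.0145,0,0,0],[0.017,-0.0145,0,0,0],[0.017,-0.0145,0,0,0]], newtons=25)

```text
t: 0.6
tcp_pos: [0.3275, -0.5119, 0.2239]
orientation: [0.977, 0.212, -0.0, -0.0]
contact_force: [0.3, 0.6, 1.1]
grip_width: 0.0941
grip_force: 0.0
```

Call:
arm_command(steps=[[0.017,-0.0145,0,0,0],[0.017,-0.0145,0,0,0],[0.017,-0.0145,0,0,0],[0.017,-0.0145,0,0,0],[0.017,-0.0145,0,0,0]])

```text
t: 1.1
tcp_pos: [0.3747, -0.4107, 0.224]
orientation: [0.977, 0.212, -0.0, -0.0]
contact_force: [0.2, 0.7, 0.6]
grip_width: 0.0936
grip_force: 0.0
```

Call:
arm_command(steps=[[0.017,-0.0145,0,0,0],[0.017,-0.0145,0,0,0],[0.017,-0.0145,0,0,0],[0.017,-0.0145,0,0,0],[0,0,0,0,0]])

```text
t: 1.6
tcp_pos: [0.4136, -0.328, 0.2242]
orientation: [0.977, 0.214, 0.0, -0.0]
contact_force: [0.0, 0.1, -0.1]
grip_width: 0.094
grip_force: 0.0
```

Call:
arm_command(steps=[[0.0075,-0.006,0.01,0,0],[0.007,-0.006,0.01,0,0],[0,0,0.02,0,0],[0,0,0.02,0,0],[0,0,0.02,0,0]])

```text
t: 2.1
tcp_pos: [0.4202, -0.3134, 0.1425]
orientation: [0.977, 0.212, -0.0, -0.0]
contact_force: [0.3, -0.2, -0.5]
grip_width: 0.0939
grip_force: 0.0
```

Call:
arm_command(steps=[[0,0,0.02,0,0],[0,0,0.02,0,0],[0,0,0.02,0,0],[0,0,0.015,0,0],[0,0,0.004,0,0]])

```text
t: 2.6
tcp_pos: [0.4193, -0.3129, 0.0629]
orientation: [0.977, 0.212, -0.001, -0.001]
contact_force: [0.5, 0.2, 0.8]
grip_width: 0.094
grip_force: 0.0
```

Run:
```python
from h import *
a=robot.snapshot("top");b=robot.snapshot("scene")
cv2.imwrite("pics/top1.png",a);cv2.imwrite("pics/scene1.png",b)
A=cv2.resize(a[190:270,280:400],None,fx=4,fy=4,interpolation=cv2.INTER_CUBIC)
B=cv2.resize(b[190:270,210:290],None,fx=4,fy=4,interpolation=cv2.INTER_CUBIC)
cv2.imwrite("pics/c3.png",np.hstack([A,B]));s=robot.sense();print(s["tcp_pos"],s["contact_force"])
```

```text
[ 0.41998288 -0.31338794  0.0643824 ] [-0.85962433 -0.13277269  0.10679412]
```

View pics/c3.png

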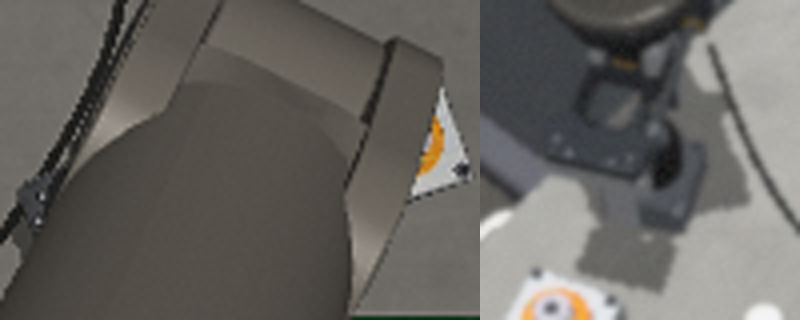

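The scene view (right) shows the fingers straddling the black collar. The top view is covered by the wrist. Closing now.

Call:
arm_command(steps=[[0.0015,-0.001,0,0,255],[0,0,0,0,255],[0,0,0,0,255],[0,0,0,0,255],[0,0,0,0,255]], newtons=25)

```text
t: 3.2
tcp_pos: [0.4216, -0.3123, 0.0655]
orientation: [0.977, 0.212, 0.0, 0.0]
contact_force: [-0.4, 0.7, 0.2]
grip_width: 0.0574
grip_force: 0.0
```

Call:
arm_command(steps=[[0,0,0,0,255],[0,0,0,0,255],[0,0,0,0,255],[0,0,0,0,255],[0,0,0,0,255]])

```text
t: 3.7
tcp_pos: [0.4215, -0.3122, 0.0653]
orientation: [0.977, 0.212, -0.0, -0.0]
contact_force: [-0.9, 0.5, 3.8]
grip_width: 0.044
grip_force: 25.0
```

Call:
arm_command(steps=[[0,0,-0.005,0,255],[0,0,-0.01,0,255],[0,0,-0.015,0,255],[0,0,-0.015,0,255],[0,0,-0.015,0,255]])

```text
t: 4.2
tcp_pos: [0.4215, -0.3123, 0.1266]
orientation: [0.977, 0.212, 0.0, 0.0]
contact_force: [-0.5, 0.1, -1.3]
grip_width: 0.0444
grip_force: 25.0
```

Run:
```python
from h import *
from scipy.spatial.transform import Rotation as R
s=robot.sense();M=R.from_quat(s["orientation"]).as_matrix();print({k:np.round(s[k],4).tolist() for k in("tcp_pos","joints","contact_force","grip_width","grip_force")})
p=s["tcp_pos"];w=np.array([.4218+.0307,-.311-.1328,0])
for t in([.4525,-.4440],[.4522,-.4450]):print((M.T@(np.r_[t,0]-np.r_[p[:2],0])).round(4))
```

```text
{'tcp_pos': [0.4215, -0.3123, 0.1266], 'joints': [0.5893, 0.3015, -0.0877, 2.029, 0.0358, 0.8122, -0.6622], 'contact_force': [-0.5146, 0.0988, -1.3229], 'grip_width': 0.0444, 'grip_force': 24.9998}
[-0.0265  0.1327  0.    ]
[-0.0272  0.1335  0.    ]
```

Call:
arm_command(steps=[[-0.003,0.015,0,0,255],[-0.003,0.015,0,0,255],[-0.003,0.015,0,0,255],[-0.003,0.015,0,0,255],[-0.003,0.015,0,0,255]])

```text
t: 4.7
tcp_pos: [0.4389, -0.3882, 0.1246]
orientation: [0.977, 0.212, -0.0, -0.0]
contact_force: [0.4, 0.1, -1.0]
grip_width: 0.0442
grip_force: 25.0
```

Call:
arm_command(steps=[[-0.003,0.015,0,0,255],[-0.003,0.015,0,0,255],[-0.003,0.015,0,0,255],[-0.003,0.013,0,0,255],[0,0,0,0,255]])

```text
t: 5.2
tcp_pos: [0.4521, -0.4464, 0.1251]
orientation: [0.977, 0.212, -0.0, 0.0]
contact_force: [0.6, -0.5, -2.2]
grip_width: 0.0439
grip_force: 25.0
```

Run:
```python
from h import *
b=robot.snapshot("scene");cv2.imwrite("pics/scene2.png",b)
u,v=proj("scene",[.4525,-.444,.07]).astype(int);print(u,v)
cv2.imwrite("pics/c4.png",cv2.resize(b[v-40:v+35,u-50:u+50],None,fx=8,fy=8,interpolation=cv2.INTER_CUBIC));s=robot.sense();print(s["tcp_pos"],s["contact_force"],u-50,v-40)
```

```text
226 264
[ 0.4519807  -0.4451528   0.12500776] [-0.18477966 -0.55470805 -1.11185009] 176 224
```

View pics/c4.png

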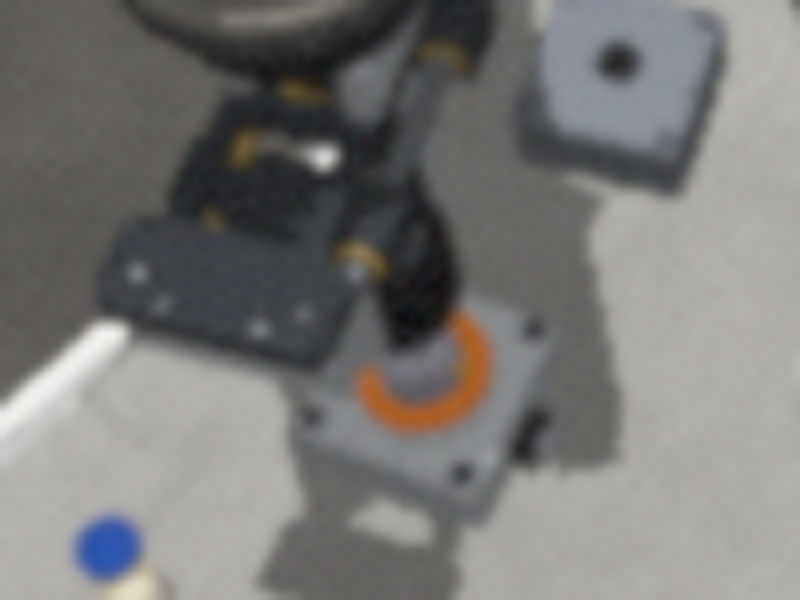

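Call:
arm_command(steps=[[0,0,0.008,0,255],[0,0,0.008,0,255],[0,0,0.008,0,255],[0,0,0.002,0,255],[0,0,0.002,0,255]])

```text
t: 5.75
tcp_pos: [0.4521, -0.4442, 0.0968]
orientation: [0.977, 0.212, -0.0, -0.0]
contact_force: [-0.7, -0.5, -0.9]
grip_width: 0.0442
grip_force: 25.0
```

Call:
arm_command(steps=[[0,0,0.001,0,255],[0,0,0.001,0,255],[0,0,0.001,0,255],[0,0,0,0,255],[0,0,0,0,255]])

```text
t: 6.25
tcp_pos: [0.4521, -0.4445, 0.0944]
orientation: [0.977, 0.212, 0.0, 0.0]
contact_force: [0.0, -0.2, -1.6]
grip_width: 0.0444
grip_force: 25.0
```

Already below the contact height with no upward force, so the peg is entering the bore. Continuing down.

Call:
arm_command(steps=[[0,0,0.002,0,255],[0,0,0.002,0,255],[0,0,0.002,0,255],[0,0,0.002,0,255],[0,0,0,0,255]])

```text
t: 6.75
tcp_pos: [0.452, -0.4443, 0.0859]
orientation: [0.977, 0.212, -0.0, -0.0]
contact_force: [0.0, 0.3, -1.3]
grip_width: 0.0442
grip_force: 25.0
```

Call:
arm_command(steps=[[0,0,0.002,0,255],[0,0,0.002,0,255],[0,0,0.001,0,255],[0,0,0.001,0,255],[0,0,0,0,255]])

```text
t: 7.25
tcp_pos: [0.4522, -0.4445, 0.0808]
orientation: [0.977, 0.212, 0.0, 0.0]
contact_force: [-1.9, 1.7, 6.9]
grip_width: 0.0439
grip_force: 25.0
```

Resting on the pins with about 8 N of press. Now turning while monitoring z.

Call:
arm_command(steps=[[0,0,0,0.1,255],[0,0,0,0.1,255],[0,0,0,0.1,255],[0,0,0,0.1,255],[0,0,0,0.1,255]])

```text
t: 7.75
tcp_pos: [0.4525, -0.4446, 0.0808]
orientation: [0.999, -0.038, 0.0, 0.0]
contact_force: [-0.6, 1.0, 3.7]
grip_width: 0.0443
grip_force: 25.0
```

Call:
arm_command(steps=[[0,0,0,0.04,255],[0,0,0,0.04,255],[0,0,0,0.04,255],[0,0,0,0.04,255],[0,0,0,0.04,255]])

```text
t: 8.25
tcp_pos: [0.4526, -0.4447, 0.0809]
orientation: [0.991, -0.136, 0.001, 0.0]
contact_force: [-0.5, 2.0, 5.2]
grip_width: 0.0439
grip_force: 25.0
```

Call:
arm_command(steps=[[0,0,0.001,0.04,255],[0,0,0,0.04,255],[0,0,0,0.04,255],[0,0,0,0.04,255],[0,0,0,0.04,255]])

```text
t: 8.75
tcp_pos: [0.4529, -0.4446, 0.0804]
orientation: [0.972, -0.235, 0.001, 0.0]
contact_force: [-1.3, 3.1, 12.9]
grip_width: 0.0441
grip_force: 25.0
```

Call:
arm_command(steps=[[0,0,0,0.04,255],[0,0,0,0.04,255],[0,0,0,0.04,255],[0,0,0,0.04,255],[0,0,0,0.04,255]])

```text
t: 9.25
tcp_pos: [0.453, -0.4446, 0.0805]
orientation: [0.944, -0.33, 0.001, 0.0]
contact_force: [-0.6, 3.8, 13.7]
grip_width: 0.0447
grip_force: 25.0
```

Call:
arm_command(steps=[[0,0,0,0.04,255],[0,0,0,0.04,255],[0,0,0,0.04,255],[0,0,0,0.04,255],[0,0,0,0.04,255]])

```text
t: 9.75
tcp_pos: [0.453, -0.4446, 0.0805]
orientation: [0.906, -0.423, 0.001, -0.0]
contact_force: [-1.6, 3.3, 13.7]
grip_width: 0.0443
grip_force: 25.0
```

Call:
arm_command(steps=[[0,0,0,0.04,255],[0,0,0,0.04,255],[0,0,0,0.04,255],[0,0,0,0.04,255],[0,0,0,0.04,255]])

```text
t: 10.25
tcp_pos: [0.4531, -0.4446, 0.0804]
orientation: [0.859, -0.511, 0.001, -0.0]
contact_force: [0.1, 3.4, 11.3]
grip_width: 0.044
grip_force: 25.0
```

Call:
arm_command(steps=[[0,0,0,0.04,255],[0,0,0,0.04,255],[0,0,0,0.04,255],[0,0,0,0.04,255],[0,0,0,0.04,255]])

```text
t: 10.75
tcp_pos: [0.4525, -0.4444, 0.0795]
orientation: [0.804, -0.595, 0.0, -0.0]
contact_force: [-0.1, -0.2, -0.7]
grip_width: 0.0442
grip_force: 25.0
```

Run:
```python
from h import *
s=robot.sense();print({k:np.round(s[k],4).tolist() for k in("tcp_pos","orientation","joints","contact_force","moment","grip_width")})
```

```text
{'tcp_pos': [0.4525, -0.4444, 0.0795], 'orientation': [0.804, -0.5946, 0.0003, -0.0001], 'joints': [0.394, 0.5436, 0.3761, 1.8342, -0.2652, 0.8125, -1.9399], 'contact_force': [-0.0959, -0.1824, -0.6973], 'moment': [0.2551, 0.0246, -0.0166], 'grip_width': 0.0442}
```

The force vanished and z dropped, so the keyways are over the pins. Pushing down.

Call:
arm_command(steps=[[0,0,0.002,0,255],[0,0,0.002,0,255],[0,0,0.002,0,255],[0,0,0.002,0,255],[0,0,0.002,0,255]], newtons=40)

```text
t: 11.25
tcp_pos: [0.452, -0.4443, 0.069]
orientation: [0.804, -0.594, -0.0, -0.0]
contact_force: [-1.4, 4.3, 2.5]
grip_width: 0.044
grip_force: 40.0
```

Call:
arm_command(steps=[[0,0,0.001,0,255],[0,0,0.001,0,255],[0,0,0,0,255],[0,0,0,0,255],[0,0,0,0,255]])

```text
t: 11.75
tcp_pos: [0.452, -0.4442, 0.0672]
orientation: [0.804, -0.594, -0.0, -0.0]
contact_force: [-0.4, 5.1, 2.1]
grip_width: 0.0439
grip_force: 40.0
```

Call:
arm_command(steps=[[0,0,0.001,0,255],[0,0,0.001,0,255],[0,0,0.001,0,255],[0,0,0,0,255],[0,0,0,0,255]])

```text
t: 12.25
tcp_pos: [0.452, -0.4442, 0.0644]
orientation: [0.804, -0.594, -0.0, -0.0]
contact_force: [-2.8, 6.1, 5.9]
grip_width: 0.0441
grip_force: 40.0
```

Call:
arm_command(steps=[[0,0,0.001,0,255],[0,0,0.0005,0,255],[0,0,0,0,255],[0,0,0,0,255],[0,0,0,0,255]])

```text
t: 12.75
tcp_pos: [0.452, -0.4444, 0.0642]
orientation: [0.804, -0.594, 0.0, -0.0]
contact_force: [-7.5, 12.3, 27.0]
grip_width: 0.0443
grip_force: 40.0
```

At the rigid stop: TCP is at 64.2 mm against 64 mm nominal, with the force jumping to 27 N. I'll ease off slightly and check it stays stable.

Call:
arm_command(steps=[[0,0,-0.0004,0,255],[0,0,0,0,255],[0,0,0,0,255],[0,0,0,0,255],[0,0,0,0,255]])

```text
t: 13.25
tcp_pos: [0.452, -0.4443, 0.0642]
orientation: [0.804, -0.594, -0.0, -0.0]
contact_force: [-6.0, 10.4, 20.7]
grip_width: 0.0442
grip_force: 40.0
```

Call:
arm_command(steps=[[0,0,0,0,255],[0,0,0,0,255],[0,0,0,0,255],[0,0,0,0,255],[0,0,0,0,255]])

```text
t: 13.75
tcp_pos: [0.452, -0.4443, 0.0642]
orientation: [0.804, -0.594, -0.0, -0.0]
contact_force: [-6.0, 9.9, 21.1]
grip_width: 0.0442
grip_force: 40.0
```

Steady.

```bash
python3 -c "
from bench import robot
print(robot.job_done())"
```

```text
the job is handed in; nothing more can be done
None
```

The probe is in the socket with its keyways over the pins, and I handed the job in at about 13.8 s with the gripper still holding it (40 N grip) and pressing it down with about 21 N; the hand-in returned no verdict.

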